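Select sample stream four and start the run

TASK

With a fingertip, push the lever of the stream selector round, click by click, until it rests in its fourth position, counted clockwise seen from above with the wide home mark as the first; then press the flat start button on the small two-button box fully down and let it come up again. The start button may be pressed only once the lever stands at the fourth position; leave the mushroom-shaped stop button alone. Nothing is to be gripped, pinched or lifted, and the start box and everything else standing about stay where they are.

Things in the scene. Friction and masses are not known exactly. Their poses are not given: they have to be found in the camera images.
- valve_box: fixed beige enclosure of the stream selector, 190 x 180 x 85 mm high (x, y, z), on the bench; origin at the centre of its underside, z up, front faces its -x. The selector (round white index plate and black lever) is on its flat top. Pipe fittings and a manifold block, up to 70 mm high, stick out 50 mm behind (+x). A small vial stands loose on a rear corner of the top
- valve_axis (a point): on the vertical axis of the selector, at the top face of the index plate (88 mm above the bench; x = -12 mm, y = 0 in the box frame). The plate is 128 mm across with ten black marks at 36 degree steps: the wide one (18 x 9 mm, others 10 x 3 mm), towards the box's front, is home, the first position; the second, third, fourth ... follow clockwise seen from above
- lever_tip (a point): pointing end of the lever, 46 mm from the axis, 18 mm above the index plate. The lever is an upright black blade with a white line along its pointing half, 12 mm thick, from 8 to 29 mm above the plate, reaching 46 mm from the axis on the pointing side and 22 mm on the tail side; under it only a steel skirt 44 mm across, 8 mm high. It may be pushed on either side face and turns without end both ways
- selector (a joint): angle of the lever, rad, clockwise seen from above; 0 = at the home mark; one click = 0.6283, rest positions are whole multiples (fourth position: 3 clicks = 1.885, or -7 clicks = -4.398, the same place). Starts at -6 to 2 clicks. A spring detent (about 0.08 N m, 2 N at the lever's end) holds it; pushed past half-way it snaps on to the next rest position
- start_box: loose remote start box (0.9 kg, on rubber feet) standing on the bench, 90 x 160 x 43 mm high; origin at the centre of its underside, z up. Two buttons on its top, each in a black collar 38 mm across and 4 mm high: the flat start button at y = +42 mm, the mushroom-shaped stop button at y = -42 mm (42 mm across, its top 72 mm above the bench)
- start_top (a point): centre of the top face of the start button: flat grey cylinder 30 mm across, 10 mm proud of its collar, top 57 mm above the bench
- start_button (a joint): how far the start button is pressed, m: 0 up, 0.006 fully down; springs back. It takes 2 N to begin and 5 N fully down
- stop_top (a point): centre of the top of the mushroom-shaped stop button, not to be touched
- stop_button (a joint): how far the stop button is pressed, m: 0 up, 0.006 fully down
- vial_a: amber vial with aluminium cap, 12 mm across, 32 mm tall, standing on the valve box's top near a rear corner; origin at the centre of its foot
- vial_b: the same sort of vial, standing on the bench between the two boxes
- sample_bottle: amber bottle, 56 mm across, 100 mm tall, standing on the bench
- beaker: small glass beaker, 48 mm across, 60 mm tall, standing on the bench
- syringe: syringe lying along its own x, about 190 mm long, 28 mm wide, 17 mm high
- marker: marker pen lying along its own x, 138 mm long, 17 mm high
- mouse: black computer mouse, 105 x 58 x 32 mm, on its pad
Not all that is in view belongs to the job. What is shaped like the start_box but yellow is not meant.

How it is judged:
By the outcome, as a careful person would: the job done as asked, in the order asked, and still so for the second after the job is handed in, with the robot touching nothing.
It also fails if it takes over 56 s, if anything falls off the work surface, if the arm or the gripper's body presses on something with over 40 N, if the wrist force passes 120 N, or if a joint passes its speed limit or range.

ROBOT

A 7-joint arm with a two-finger parallel gripper is mounted at the origin on the work surface. World frame = base frame: x ahead of the robot, y to its left, z up, the work surface at z = 0. Lengths are in m, angles in rad, forces in N, time in s.
With the tool pointing down it reaches from about 0.35 to 0.9 m from the base axis. Payload 8.1 kg.
Tool frame: the origin (TCP) lies on the centre line of the jaws, within the pads' length; the fingertips stand 14 mm ahead of it and the grasp point (between the pads) lies 5 mm behind it; z points along the fingers, y is the direction in which the jaws open and shut (so a half turn about z gives the same grasp; the last joint's range is limited). The gripper opens to 92 mm and grips with 3 to 60 N. Pads are 19 mm wide; open, the fingers measure 130 mm over their backs; the gripper's body (75 mm by 190 mm) begins 47 mm behind the grasp point.
Start: joints at [1.013, 0.434, 0.025, 1.573, -0.012, 1.134, -0.075], TCP at [0.275, -0.561, 0.241] pointing down, gripper open.
Joint ranges: [-2.62, 2.62], [-0.44, 2.09], [-1.27, 1.32], [0.08, 2.57], [-1.32, 4.46], [0.12, 2], [-2.74, 2.74]. Speed limits (rad/s): [2.22, 2.22, 3.01, 3.01, 3.14, 3.14, 3.14].

INTERFACE

Orientations are given as a rotation vector (axis times angle).
In Python, from cell import arm, optics gives the robot as it stands.
- The arm moves only by the shell command python3 -m creep 'ROWS' [FORCE]. ROWS is JSON, a list of rows, each an object with "translation": the shift along the tool's x, y, z in m, a list of three; "rot": the turn, a rotation vector about the tool's x, y, z in degrees, a list of three; "jaw": the finger opening in m, from 0 to 0.0918. In form: [{"translation": [x, y, z], "rot": [wx, wy, wz], "jaw": jaw}, ...]. A call has 1 to 12 rows; each row shifts and turns the commanded pose from where the row before left it, along the tool's axes as they then stand; what a row does not reach is not made up. A row lasts 1/12 s, in which the tool goes at most 41.7 mm and 7.16 degrees, less where a joint would pass 70% of its speed; a pose out of reach is approached as far as the arm can. A call is refused whole if a number of a shift passes 0.0417 or a number of a turn 7.16, either way. A call with a gripper value outside its range is refused whole. The fingers move at their own pace and stop on an object; FORCE is the grip in N (left out, the last holds). Time passes only in rows, so rows that do not move let the fingers close. It gives the time, the measured TCP pose, the force and the opening at its end, in the units of the state.
- arm.observe(): the state, without advancing time (a new reading comes with each control period).
- optics.get_image(name): name is "side" or "top" or "wrist"; returns the picture (480x640x3 uint8, red, green, blue); there is no depth.
- optics.camera_info(name): a dict with "fx", "fy", "cx", "cy" (pixels), "k1" (the pictures are not rectified: a ray, as slopes to the right and down, at radius r is drawn at 1 + k1 r^2 times it, then the intrinsics apply), "R" (3x3) and "t" (3): a world point X has camera coordinates R X + t. Camera axes: x right, y down, z forward; pixel columns grow to the right and rows downward; lengths in m; the calibration is good to about 2 mm. A picture is of the moment at which its call begins: read the wrist's pose just before it. camera_info takes no time and is no camera call; for the wrist camera it gives the pose at the moment of the call.
- arm.sign_off(): hands the job in, once; it reports no verdict.
Trained networks look in the newest picture that a camera, given by its name, has taken for a name from the list of things; names that differ only in an ending like _2 or _b are one class to them, and where a whole thing is asked for, a point or a joint stands for the part that bears it (a point fixed in the world has none). Each returns a list of dicts, best first, with "score" (0 to 1); they miss things now and then, are a little off and sometimes report something else, mostly with a low value. They report only what shows in the picture. A call takes as long as a camera call. They do not tell look-alikes from the thing itself.
- optics.boxes_of(camera, thing): "location" ([column, row] in pixels, amid what is visible of it).
- optics.pinpoint(camera, thing): "location" ([column, row] in pixels: a listed point, or the origin of a listed thing).
The state is a dict: "clock": time; "joints": joint angles; "dq": joint speeds; "joint_efforts": joint torques, N m; "position": TCP position; "ee_rot": TCP orientation; "force": force on the tool from outside, world axes, zero at the start; "ft_torque": the same for the moment, N m; "width": opening from 0.0 (shut) to 1.0 (fully open).
Only numpy, scipy, OpenCV 4.12 (cv2) and the standard library are available. Lean on these libraries where they do the work, as an engineer would, in place of code of your own. Each camera call takes 0.05 s, during which the arm holds its last target.

## Working session

There is one attempt and no reset: what is moved stays moved. The work goes in short steps, Python scripts to look and compute and a shell command to move; the robot and the scene stay as the last step left them, time stands still between calls to the robot, and variables do not carry over. Pictures are saved under pics/ and viewed, and the job is handed in when it is done.

```bash
ls; mkdir -p pics
python3 - <<'E'
from cell import arm, optics
import cv2
print(arm.observe())
for n in ["top","side","wrist"]:
    im=optics.get_image(n); cv2.imwrite(f"pics/{n}0.png",im[:,:,::-1])
    i=optics.camera_info(n); print(n,i)
    for th in ["valve_axis","lever_tip","start_top","stop_top","start_box","vial_a","vial_b"]:
        print(th,[(round(d['score'],2),[round(float(v),1) for v in d['location']]) for d in optics.pinpoint(n,th)[:3]])
print(arm.observe()['clock'])
E
```

```text
pics
{'clock': 0.0, 'joints': array([ 1.01343555,  0.43522379,  0.02497379,  1.5741171 , -0.01159015,
        1.13399412, -0.07513549]), 'dq': array([ 0.00050264, -0.00034322, -0.00052234,  0.00084482, -0.00047053,
       -0.00194314,  0.00079288]), 'joint_efforts': array([-1.15614755e-03, -6.67845654e+01,  9.84886140e-01, -3.14465761e+01,
       -6.06257049e-02,  4.29037982e-02,  1.37031102e-04]), 'position': array([ 0.27425616, -0.56105608,  0.23993673]), 'ee_rot': array([-3.05928948e+00, -7.07699485e-01,  7.98393914e-04]), 'force': array([-0.99910982,  0.2288848 ,  0.21709074]), 'ft_torque': array([ 0.02890813, -0.01965985, -0.03411519]), 'width': 0.9995572930024847}
top {'fx': 550.9738814267456, 'fy': 550.9738814267456, 'cx': 325.1740290442868, 'cy': 232.95385694724004, 'k1': -0.03229313811917012, 'R': array([[ 0.01144584, -0.99983409,  0.01416979],
       [-0.99693945, -0.01250638, -0.07717071],
       [ 0.07733512, -0.01324314, -0.9969172 ]]), 't': array([-9.26794975e-05,  4.64148957e-01,  1.24753805e+00])}
valve_axis [(0.6, [410.6, 198.6])]
lever_tip [(0.75, [409.6, 215.0])]
s
[... 749 characters left out ...]
0]), (0.47, [441.2, 447.8])]
stop_top [(0.67, [419.5, 403.2]), (0.56, [285.9, 301.5])]
start_box [(0.66, [286.5, 332.7])]
vial_a [(0.52, [261.0, 260.7]), (0.44, [270.2, 211.8])]
vial_b [(0.52, [261.0, 260.7]), (0.44, [270.2, 211.8])]
wrist {'fx': 391.6414121812044, 'fy': 391.6414121812044, 'cx': 319.13925127449835, 'cy': 238.34993697809898, 'k1': -0.010401198893426573, 'R': array([[ 4.39804738e-01, -8.98093378e-01, -2.78512405e-04],
       [-8.60796180e-01, -4.21628353e-01,  2.85060465e-01],
       [-2.56128345e-01, -1.25131201e-01, -9.58509496e-01]]), 't': array([-0.62500696, -0.03514987,  0.39138672])}
valve_axis []
lever_tip []
start_top []
stop_top []
start_box []
vial_a []
vial_b []
1.2
```

View pics/top0.png

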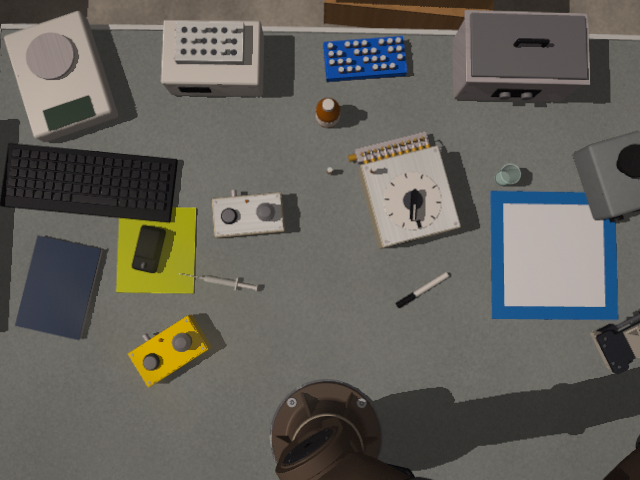

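View pics/side0.png

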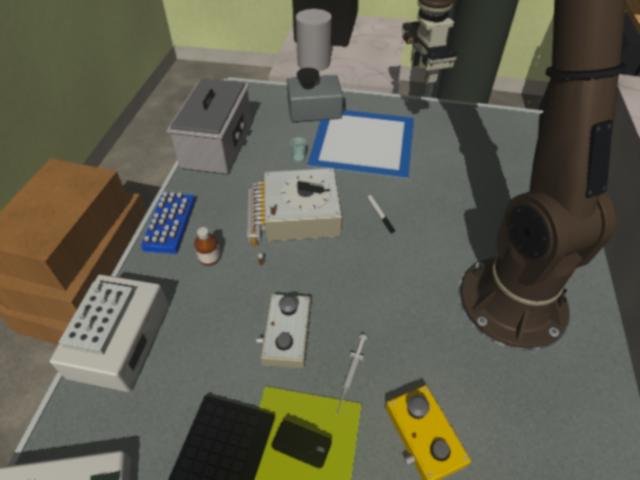

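Run:
```python
import cv2
a=cv2.imread('pics/top0.png')[130:270,200:480]; cv2.imwrite('pics/topcrop.png',cv2.resize(a,None,fx=2.8,fy=2.8,interpolation=2))
a=cv2.imread('pics/side0.png')[130:370,180:420]; cv2.imwrite('pics/sidecrop.png',cv2.resize(a,None,fx=2.4,fy=2.4,interpolation=2))
```

```text
(no output)
```

View pics/topcrop.png

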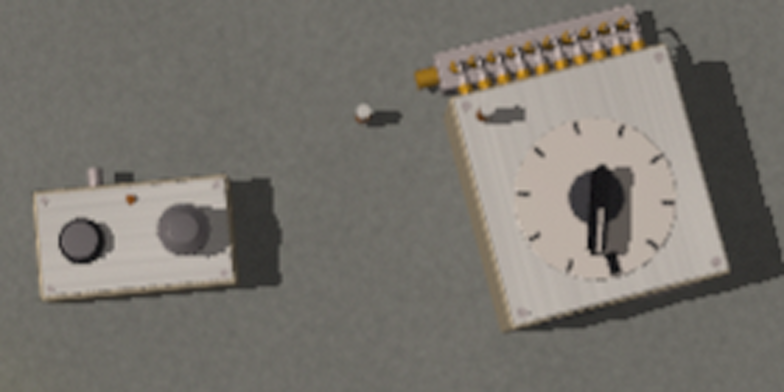

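View pics/sidecrop.png

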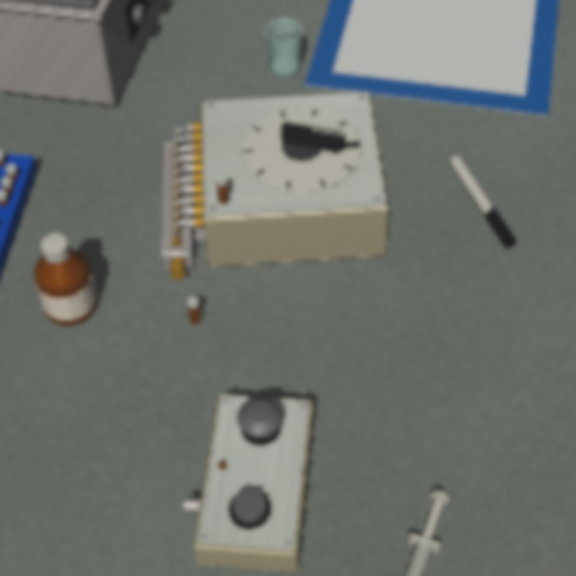

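```bash
cat > h.py <<'E'
from cell import arm, optics
import numpy as np, cv2
from scipy.optimize import least_squares
def info(n):
    i=optics.camera_info(n); return i
def proj(i,X):
    c=np.asarray(i['R'])@np.asarray(X,float)+i['t']; s=c[:2]/c[2]; s=s*(1+i['k1']*(s@s))
    return np.array([i['fx']*s[0]+i['cx'],i['fy']*s[1]+i['cy']])
def onz(i,p,z):
    d=np.array([(p[0]-i['cx'])/i['fx'],(p[1]-i['cy'])/i['fy']]); s=d.copy()
    for _ in range(20): s=d/(1+i['k1']*(s@s))
    R=np.asarray(i['R']); C=-R.T@i['t']; r=R.T@np.array([s[0],s[1],1]); return C+r*(z-C[2])/r[2]
def tri(obs):
    return least_squares(lambda X:np.concatenate([proj(i,X)-p for i,p in obs]),[0.5,0,.1]).x
E
python3 - <<'E'
from h import *
T=info('top');S=info('side')
f=lambda x,y:(200+x/2.8,130+y/2.8)
g=lambda x,y:(180+x/2.4,130+y/2.4)
print('net axis',onz(T,(410.6,198.6),.088),onz(S,(301.9,189.9),.088))
print('net tip',onz(T,(409.6,215),.106),onz(S,(321.8,190.7),.106))
print('lever tip end top',onz(T,f(598,253),.117), 'tail',onz(T,f(603,167),.117))
m=[(522,193),(540,153),(577,128),(621,131),(657,160),(668,202),(651,245),(569,266),(533,238)]
P=np.array([onz(T,f(*p),.088) for p in m]); print(P.round(4)); 
c=least_squares(lambda q:np.hypot(*(P[:,:2]-q[:2]).T)-q[2],[.45,-.15,.05]).x;print('center',c)
a=np.degrees(np.arctan2(P[:,1]-c[1],P[:,0]-c[0]));print(a)
h=onz(T,f(614,264),.088);print('home',h,np.degrees(np.arctan2(*(h[:2]-c[:2])[::-1])))
for z in(.117,.106): 
  h=onz(T,f(598,253),z);print('tip',h,np.degrees(np.arctan2(*(h[:2]-c[:2])[::-1])))
  h=onz(T,f(603,167),z);print('tail',h,np.degrees(np.arctan2(*(h[:2]-c[:2])[::-1])))
print('side tip',onz(S,g(344,142),.106), 'sidetail',onz(S,g(285,132),.117))
for n,p,q in[('start',(227.2,217.3),(283.8,339)),('stop',(261.7,210.3),(285.9,301.5))]:
  print(n,tri([(T,p),(S,q)]),onz(T,p,.057 if n=='start' else .072),onz(S,q,.057 if n=='start' else .072))
print('vialb',onz(T,f(362,110),.03),onz(S,(261,260.7),.0)); print('viala',onz(T,(371.3,166),.085),onz(S,(270.2,211.8),.085))
E
```

```text
net axis [ 0.53636261 -0.17952813  0.088     ] [ 0.53919865 -0.18157446  0.088     ]
net tip [ 0.49824331 -0.17428711  0.106     ] [ 0.48554594 -0.1693199   0.106     ]
lever tip end top [ 0.48566052 -0.18091565  0.117     ] tail [ 0.55166272 -0.18484547  0.117     ]
[[ 0.5349 -0.1265  0.088 ]
 [ 0.5666 -0.1406  0.088 ]
 [ 0.5868 -0.1696  0.088 ]
 [ 0.585  -0.2042  0.088 ]
 [ 0.5624 -0.2325  0.088 ]
 [ 0.5294 -0.241   0.088 ]
 [ 0.4955 -0.2275  0.088 ]
 [ 0.4782 -0.1633  0.088 ]
 [ 0.4997 -0.1352  0.088 ]]
center [ 0.53133316 -0.18387732  0.05715037]
[  86.44192421   50.81401636   14.39780219  -20.7843488   -57.38491242
  -91.92195059 -129.45198516  158.86507723  123.0182427 ]
home [ 0.4802     -0.19847652  0.088     ] -164.06524544216563
tip [ 0.48566052 -0.18091565  0.117     ] 176.28982159369164
tail [ 0.55166272 -0.18484547  0.117     ] -2.726525548123835
tip [ 0.48679041 -0.1828379   0.106     ] 178.66323484267437
tail [ 0.55341713 -0.1868049   0.106     ] -7.551449062510511
side tip [ 0.48274625 -0.17548271  0.106     ] sidetail [ 0.54366925 -0.16754922  0.117     ]
start [0.49410647 0.22535927 0.05274202] [0.49331658 0.22461508 0.057     ] [0.49366317 0.2276135  0.057     ]
stop [0.50755913 0.14651458 0.07204703] [0.50821764 0.14659214 0.072     ] [0.50694346 0.14647308 0.072     ]
vialb [ 0.60994877 -0.00212954  0.03      ] [ 6.08455058e-01 -5.01541226e-03 -1.11022302e-16]
viala [ 0.60788724 -0.09340292  0.085     ] [ 0.60086901 -0.09413349  0.085     ]
```

```bash
cat >> h.py <<'E'
from scipy.spatial.transform import Rotation as Ro
def st():
    o=arm.observe(); M=Ro.from_rotvec(o['ee_rot']).as_matrix(); return o,np.array(o['position']),M
def go(target,yaw=None):
    """print shift in tool axes to the target; yaw: world angle of tool x, deg"""
    o,p,M=st(); d=M.T@(np.array(target)-p)
    print('clock %.2f pos'%o['clock'],p.round(4),'F',o['force'].round(1),'xyaw %.1f'%np.degrees(np.arctan2(M[1,0],M[0,0])),'zaxis',M[:,2].round(3))
    print('shift tool',d.round(4))
    if yaw is not None:
        a=(np.degrees(np.arctan2(M[1,0],M[0,0]))-yaw+180)%360-180
        print('rot z',round(a,1))
E
python3 - <<'E'
from h import *
W=info('wrist'); C=-W['R'].T@W['t']; o,p,M=st()
print('cam in tool',M.T@(C-p),'axes',(M.T@W['R'].T).round(2))
go([.45,-.22,.26],88)
E
```

```text
cam in tool [ 7.83077846e-02  4.12073097e-05 -1.44242002e-01] axes [[ 0.   -0.96 -0.29]
 [ 1.    0.   -0.  ]
 [ 0.   -0.29  0.96]]
clock 1.20 pos [ 0.2745 -0.5615  0.2407] F [-1.   0.2 -1. ] xyaw 26.0 zaxis [ 0. -0. -1.]
shift tool [ 0.3076 -0.2298 -0.0193]
rot z -62.0
```

```bash
python3 -m creep '[{"translation":[0.029,-0.0172,0],"rot":[0,0,0],"jaw":0},{"translation":[0.029,-0.0172,0],"rot":[0,0,0],"jaw":0},{"translation":[0.029,-0.0172,0],"rot":[0,0,0],"jaw":0},{"translation":[0.029,-0.0172,0],"rot":[0,0,0],"jaw":0},{"translation":[0.029,-0.0172,0],"rot":[0,0,0],"jaw":0},{"translation":[0.029,-0.0172,0],"rot":[0,0,0],"jaw":0},{"translation":[0.029,-0.0172,0],"rot":[0,0,0],"jaw":0},{"translation":[0.029,-0.0172,0],"rot":[0,0,0],"jaw":0},{"translation":[0.029,-0.0172,0],"rot":[0,0,0],"jaw":0},{"translation":[0.029,-0.0172,0],"rot":[0,0,0],"jaw":0},{"translation":[0.029,-0.0172,0],"rot":[0,0,0],"jaw":0},{"translation":[0.029,-0.0172,0],"rot":[0,0,0],"jaw":0}]'
python3 -m creep '[{"translation":[0,0,0],"rot":[0,0,-6.2],"jaw":0},{"translation":[0,0,0],"rot":[0,0,-6.2],"jaw":0},{"translation":[0,0,0],"rot":[0,0,-6.2],"jaw":0},{"translation":[0,0,0],"rot":[0,0,-6.2],"jaw":0},{"translation":[0,0,0],"rot":[0,0,-6.2],"jaw":0},{"translation":[0,0,0],"rot":[0,0,-6.2],"jaw":0},{"translation":[0,0,0],"rot":[0,0,-6.2],"jaw":0},{"translation":[0,0,0],"rot":[0,0,-6.2],"jaw":0},{"translation":[0,0,0],"rot":[0,0,-6.2],"jaw":0},{"translation":[0,0,0],"rot":[0,0,-6.2],"jaw":0},{"translation":[0,0,0],"rot":[0,0,0],"jaw":0}]'
python3 - <<'E'
from h import *
go([.497,-.223,.24],88)
im=optics.get_image('wrist');W=info('wrist');cv2.imwrite('pics/w1.png',im[:,:,::-1])
for th in ["valve_axis","lever_tip"]:
    for d in optics.pinpoint('wrist',th)[:3]: print(th,d, onz(W,d['location'],.088 if th[0]=='v' else .106))
print(arm.observe()['joints'])
E
```

```text
clock: 2.2
position: [0.4972, -0.2218, 0.241]
ee_rot: [3.06, 0.708, 0.001]
force: [0.6, 0.1, 0.1]
width: 0.177
clock: 3.12
position: [0.4965, -0.2234, 0.2408]
ee_rot: [2.254, 2.189, 0.0]
force: [-0.9, -0.6, -0.2]
width: 0.005
clock 3.12 pos [ 0.4965 -0.2234  0.2408] F [-0.9 -0.6 -0.2] xyaw 88.3 zaxis [ 0. -0. -1.]
shift tool [0.0004 0.0005 0.0008]
rot z 0.3
valve_axis {'location': [363.2, 168.8], 'score': 0.85} [ 0.53220314 -0.18067715  0.088     ]
lever_tip {'location': [303.3, 167.4], 'score': 0.82} [ 0.48804991 -0.17611     0.106     ]
[ 0.58513028  0.33083423 -0.34010617  1.7486793   0.12301415  1.08279474
  0.16637611]
```

View pics/w1.png

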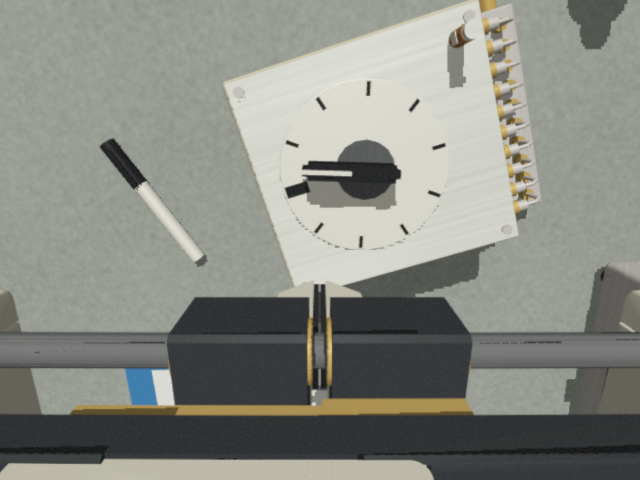

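```bash
python3 -m creep '[{"translation":[0,0,0.03],"rot":[0,0,0],"jaw":0},{"translation":[0,0,0.03],"rot":[0,0,0],"jaw":0},{"translation":[0,0,0.03],"rot":[0,0,0],"jaw":0},{"translation":[0,0,0.03],"rot":[0,0,0],"jaw":0},{"translation":[0,0,0.005],"rot":[0,0,0],"jaw":0},{"translation":[0,0,0],"rot":[0,0,0],"jaw":0},{"translation":[0.005,0,0],"rot":[0,0,0],"jaw":0},{"translation":[0.005,0,0],"rot":[0,0,0],"jaw":0},{"translation":[0.005,0,0],"rot":[0,0,0],"jaw":0},{"translation":[0.005,0,0],"rot":[0,0,0],"jaw":0},{"translation":[0.004,0,0],"rot":[0,0,0],"jaw":0},{"translation":[0,0,0],"rot":[0,0,0],"jaw":0}]'
python3 - <<'E'
from h import *
go([.5315,-.182,.116],88)
im=optics.get_image('wrist');cv2.imwrite('pics/w2.png',im[:,:,::-1])
E
```

```text
clock: 4.27
position: [0.4978, -0.198, 0.1164]
ee_rot: [2.257, 2.185, 0.001]
force: [-0.0, 0.0, 0.3]
width: 0.006
clock 4.27 pos [ 0.4978 -0.198   0.1164] F [-0.   0.   0.3] xyaw 88.1 zaxis [ 0.001  0.    -1.   ]
shift tool [0.017  0.0332 0.0004]
rot z 0.1
```

View pics/w2.png

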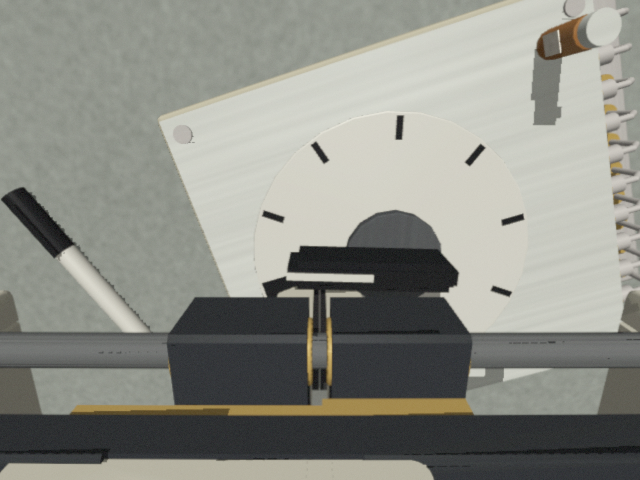

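```bash
python3 -m creep '[{"translation":[0.0018,-0.0008,0],"rot":[0,0,3],"jaw":0},{"translation":[0.0018,-0.0008,0],"rot":[0,0,3],"jaw":0},{"translation":[0.0018,-0.0008,0],"rot":[0,0,3],"jaw":0},{"translation":[0.0018,-0.0008,0],"rot":[0,0,3],"jaw":0},{"translation":[0.0018,-0.0008,0],"rot":[0,0,3],"jaw":0},{"translation":[0.0018,-0.0008,0],"rot":[0,0,3],"jaw":0},{"translation":[0.0018,-0.0008,0],"rot":[0,0,3],"jaw":0}]'
python3 - <<'E'
from h import *
go([.5315,-.182,.116],88)
im=optics.get_image('wrist');cv2.imwrite('pics/w3.png',im[:,:,::-1])
im=optics.get_image('top');cv2.imwrite('pics/t3.png',cv2.resize(im[130:270,340:480,::-1],None,fx=4,fy=4,interpolation=2))
E
```

```text
clock: 4.9
position: [0.4942, -0.1861, 0.1158]
ee_rot: [2.621, 1.731, -0.0]
force: [0.3, 0.3, -1.0]
width: 0.008
clock 4.90 pos [ 0.4942 -0.1861  0.1158] F [ 0.3  0.3 -1. ] xyaw 66.9 zaxis [ 0. -0. -1.]
shift tool [ 0.0185  0.0327 -0.0002]
rot z -21.1
```

View pics/w3.png

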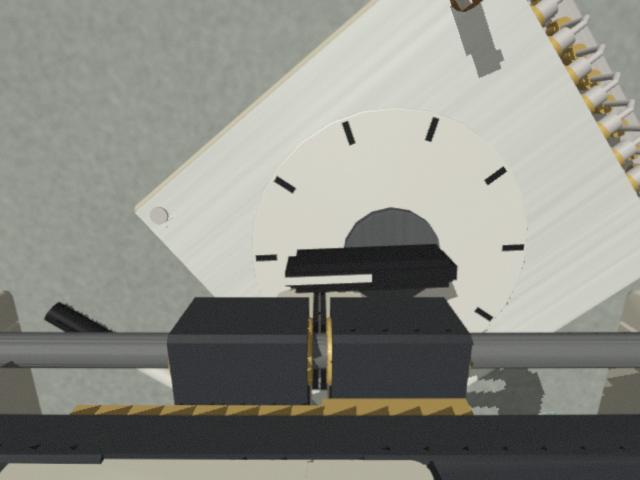

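View pics/t3.png

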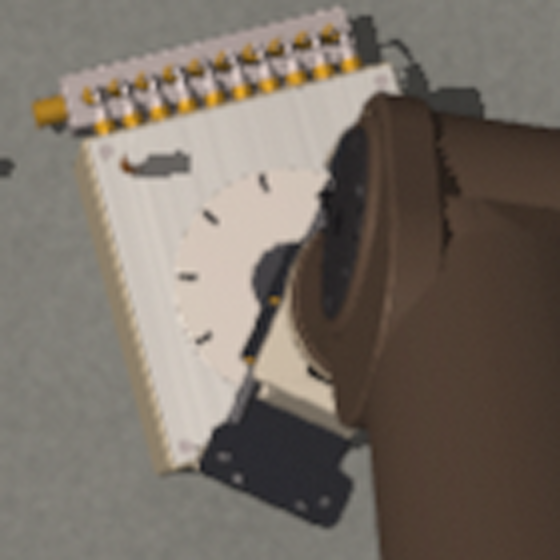

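```bash
python3 -m creep '[{"translation":[0.0018,-0.0008,0],"rot":[0,0,3],"jaw":0},{"translation":[0.0018,-0.0008,0],"rot":[0,0,3],"jaw":0},{"translation":[0.0018,-0.0008,0],"rot":[0,0,3],"jaw":0},{"translation":[0.0018,-0.0008,0],"rot":[0,0,3],"jaw":0},{"translation":[0.0018,-0.0008,0],"rot":[0,0,3],"jaw":0},{"translation":[0.0018,-0.0008,0],"rot":[0,0,3],"jaw":0},{"translation":[0.0018,-0.0008,0],"rot":[0,0,3],"jaw":0},{"translation":[0.0018,-0.0008,0],"rot":[0,0,3],"jaw":0},{"translation":[0,0,0],"rot":[0,0,0],"jaw":0}]'
python3 - <<'E'
from h import *
go([.5315,-.182,.116],51)
im=optics.get_image('wrist');cv2.imwrite('pics/w4.png',im[:,:,::-1])
E
```

```text
clock: 5.75
position: [0.497, -0.1703, 0.1158]
ee_rot: [2.923, 1.152, 0.0]
force: [-0.4, -0.3, -0.0]
width: 0.003
clock 5.75 pos [ 0.497  -0.1703  0.1158] F [-0.4 -0.3 -0. ] xyaw 43.0 zaxis [ 0. -0. -1.]
shift tool [ 0.0173  0.0321 -0.0002]
rot z -8.0
```

View pics/w4.png

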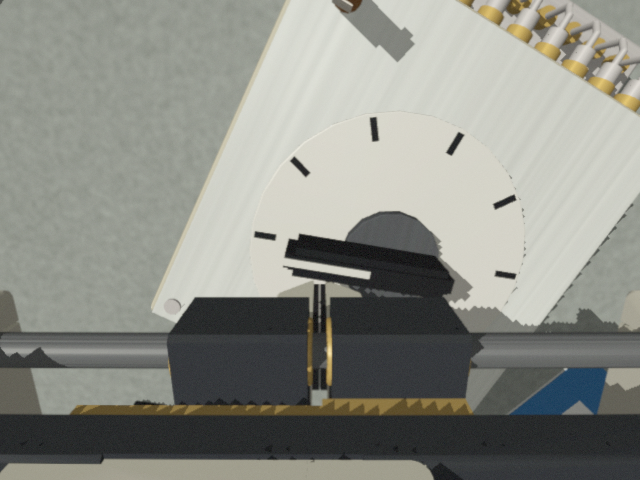

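```bash
python3 -m creep '[{"translation":[0.0018,-0.0008,0],"rot":[0,0,3],"jaw":0},{"translation":[0.0018,-0.0008,0],"rot":[0,0,3],"jaw":0},{"translation":[0.0018,-0.0008,0],"rot":[0,0,3],"jaw":0},{"translation":[0.0018,-0.0008,0],"rot":[0,0,3],"jaw":0},{"translation":[0.0018,-0.0008,0],"rot":[0,0,3],"jaw":0},{"translation":[0.0018,-0.0008,0],"rot":[0,0,3],"jaw":0},{"translation":[0.0018,-0.0008,0],"rot":[0,0,3],"jaw":0},{"translation":[0.0018,-0.0008,0],"rot":[0,0,3],"jaw":0},{"translation":[0.0018,-0.0008,0],"rot":[0,0,3],"jaw":0},{"translation":[0.0018,-0.0008,0],"rot":[0,0,3],"jaw":0},{"translation":[0.0018,-0.0008,0],"rot":[0,0,3],"jaw":0},{"translation":[0.0018,-0.0008,0],"rot":[0,0,3],"jaw":0}]'
python3 - <<'E'
from h import *
go([.5315,-.182,.116],51)
im=optics.get_image('wrist');cv2.imwrite('pics/w5.png',im[:,:,::-1])
E
```

```text
clock: 6.8
position: [0.5116, -0.1528, 0.1157]
ee_rot: [3.135, 0.194, -0.0]
force: [-0.2, -0.3, 0.7]
width: 0.003
clock 6.80 pos [ 0.5116 -0.1528  0.1157] F [-0.2 -0.3  0.7] xyaw 7.1 zaxis [-0. -0. -1.]
shift tool [ 0.0162  0.0314 -0.0003]
rot z -43.9
```

View pics/w5.png

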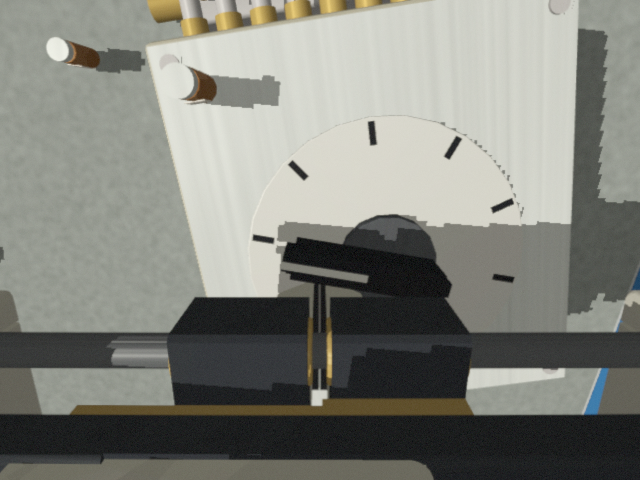

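```bash
python3 -m creep '[{"translation":[-0.01,0,0],"rot":[0,0,0],"jaw":0},{"translation":[-0.01,0,0],"rot":[0,0,0],"jaw":0},{"translation":[0,0,-0.02],"rot":[0,0,0],"jaw":0},{"translation":[0,0,-0.03],"rot":[0,0,0],"jaw":0},{"translation":[0,0,-0.03],"rot":[0,0,0],"jaw":0},{"translation":[0,0,-0.02],"rot":[0,0,0],"jaw":0},{"translation":[0,0,0],"rot":[0,0,0],"jaw":0}]'
python3 - <<'E'
from h import *
go([.494,.226,.20],0)
im=optics.get_image('wrist');W=info('wrist');cv2.imwrite('pics/w6.png',im[:,:,::-1])
for th in ["valve_axis","lever_tip"]:
    for d in optics.pinpoint('wrist',th)[:2]: print(th,d, onz(W,d['location'],.088 if th[0]=='v' else .106))
im=optics.get_image('top');cv2.imwrite('pics/t6.png',cv2.resize(im[130:270,200:480,::-1],None,fx=2.8,fy=2.8,interpolation=2))
E
```

```text
clock: 7.43
position: [0.4926, -0.1561, 0.2199]
ee_rot: [3.133, 0.195, 0.009]
force: [0.4, -0.6, -0.1]
width: 0.003
clock 7.43 pos [ 0.4926 -0.1561  0.2199] F [ 0.4 -0.6 -0.1] xyaw 7.1 zaxis [ 0.006 -0.002 -1.   ]
shift tool [ 0.0488 -0.379   0.0192]
rot z 7.1
valve_axis {'location': [357.2, 182.9], 'score': 0.9} [ 0.53244301 -0.17743142  0.088     ]
lever_tip {'location': [294.8, 177.4], 'score': 0.9} [ 0.53330382 -0.13440539  0.106     ]
```

View pics/w6.png

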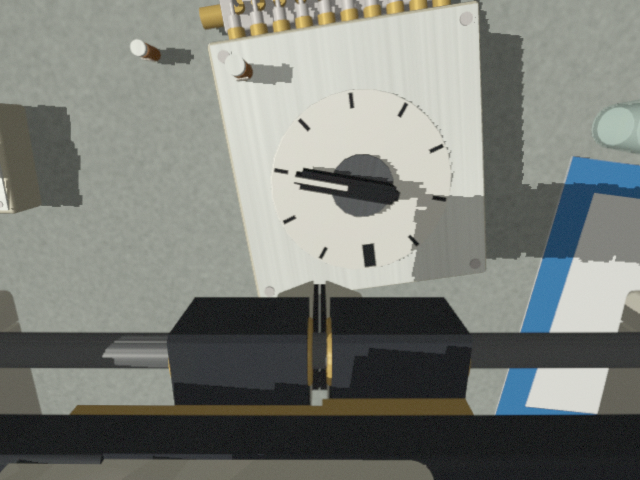

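View pics/t6.png

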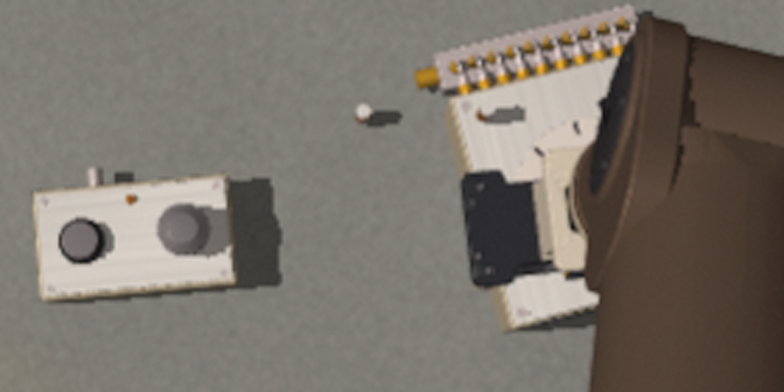

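```bash
python3 -m creep '[{"translation":[0.002,-0.0315,0],"rot":[0,0,0.6],"jaw":0},{"translation":[0.002,-0.0315,0],"rot":[0,0,0.6],"jaw":0},{"translation":[0.002,-0.0315,0],"rot":[0,0,0.6],"jaw":0},{"translation":[0.002,-0.0315,0],"rot":[0,0,0.6],"jaw":0},{"translation":[0.002,-0.0315,0],"rot":[0,0,0.6],"jaw":0},{"translation":[0.002,-0.0315,0],"rot":[0,0,0.6],"jaw":0},{"translation":[0.002,-0.0315,0],"rot":[0,0,0.6],"jaw":0},{"translation":[0.002,-0.0315,0],"rot":[0,0,0.6],"jaw":0},{"translation":[0.002,-0.0315,0],"rot":[0,0,0.6],"jaw":0},{"translation":[0.002,-0.0315,0],"rot":[0,0,0.6],"jaw":0},{"translation":[0.002,-0.0315,0],"rot":[0,0,0.6],"jaw":0},{"translation":[0,0,0],"rot":[0,0,0],"jaw":0}]'
python3 - <<'E'
from h import *
go([.494,.226,.20],0)
im=optics.get_image('wrist');W=info('wrist');cv2.imwrite('pics/w7.png',im[:,:,::-1])
for th,z in [("start_top",.057),("stop_top",.072)]:
    for d in optics.pinpoint('wrist',th)[:2]: print(th,d, onz(W,d['location'],z))
im=optics.get_image('top');cv2.imwrite('pics/t7.png',cv2.resize(im[130:270,200:480,::-1],None,fx=2.8,fy=2.8,interpolation=2))
E
```

```text
clock: 8.63
position: [0.4875, 0.1988, 0.2144]
ee_rot: [-3.139, -0.025, 0.003]
force: [0.5, 0.1, 0.4]
width: 0.003
clock 8.63 pos [0.4875 0.1988 0.2144] F [0.5 0.1 0.4] xyaw 0.9 zaxis [-0.002  0.003 -1.   ]
shift tool [ 0.0069 -0.027   0.0144]
rot z 0.9
start_top {'location': [286.1, 209.2], 'score': 0.93} [0.49938789 0.22205064 0.057     ]
stop_top {'location': [396.0, 206.8], 'score': 0.94} [0.50579406 0.1388788  0.072     ]
```

View pics/w7.png

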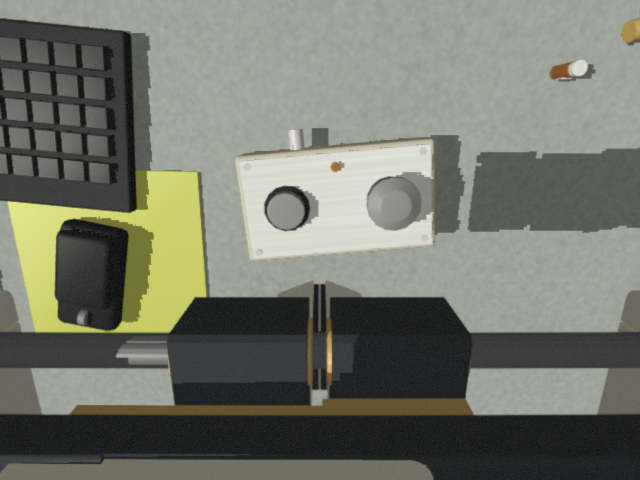

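View pics/t7.png

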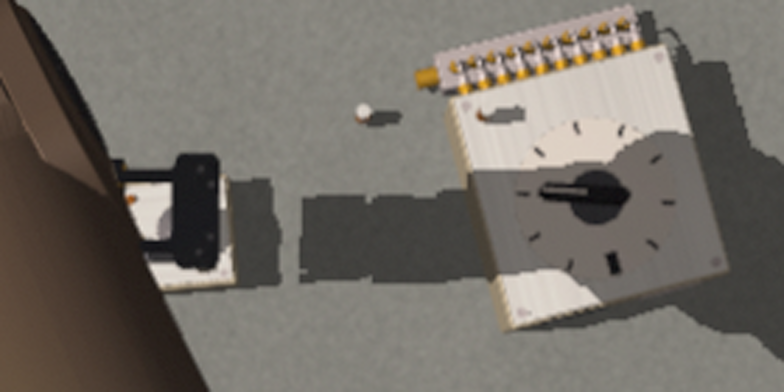

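```bash
python3 -m creep '[{"translation":[0.0055,-0.0115,0],"rot":[0,0,0],"jaw":0},{"translation":[0.005,-0.0115,0],"rot":[0,0,0],"jaw":0},{"translation":[0,0,0.03],"rot":[0,0,0],"jaw":0},{"translation":[0,0,0.03],"rot":[0,0,0],"jaw":0},{"translation":[0,0,0.03],"rot":[0,0,0],"jaw":0},{"translation":[0,0,0.03],"rot":[0,0,0],"jaw":0},{"translation":[0,0,0.01],"rot":[0,0,0],"jaw":0},{"translation":[0,0,0],"rot":[0,0,0],"jaw":0},{"translation":[0,0,0],"rot":[0,0,0],"jaw":0}]'
python3 - <<'E'
from h import *
go([.498,.222,.065],0)
im=optics.get_image('wrist');W=info('wrist');cv2.imwrite('pics/w8.png',im[:,:,::-1])
im=optics.get_image('side');cv2.imwrite('pics/s8.png',cv2.resize(im[260:400,200:380,::-1],None,fx=4,fy=4,interpolation=2))
E
```

```text
clock: 9.58
position: [0.5, 0.2155, 0.0862]
ee_rot: [3.142, 0.012, -0.0]
force: [0.9, -0.1, -0.0]
width: 0.008
clock 9.58 pos [0.5    0.2155 0.0862] F [ 0.9 -0.1 -0. ] xyaw 0.4 zaxis [-0. -0. -1.]
shift tool [-0.002  -0.0066  0.0212]
rot z 0.4
```

View pics/w8.png

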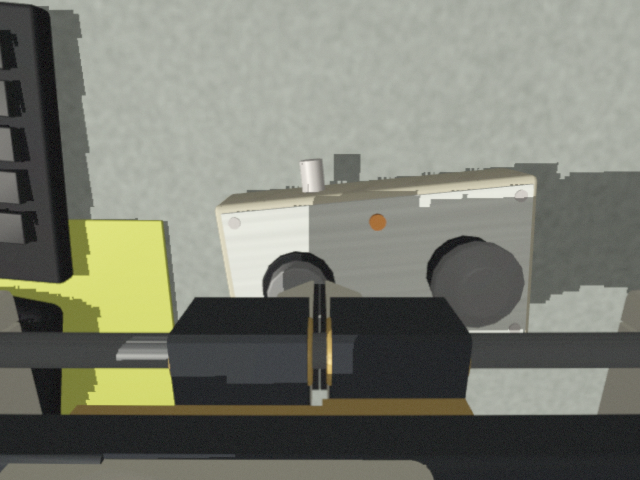

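View pics/s8.png

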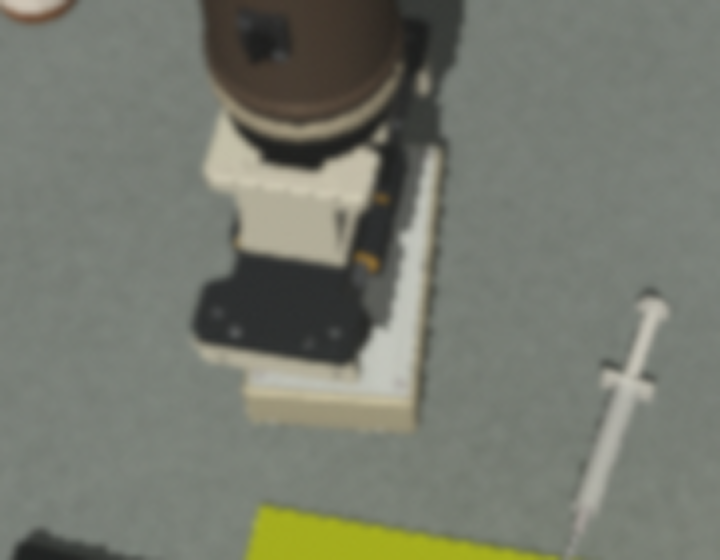

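Run:
```python
from h import *
go([.498,.222,.065],0)
W=info('wrist'); print(onz(W,(298.5,286),.047),onz(W,(475,283),.07))
for th,z in [("start_top",.057),("stop_top",.072)]:
    for d in optics.pinpoint('wrist',th)[:2]: print(th,d, onz(W,d['location'],z))
```

```text
clock 9.68 pos [0.5008 0.2159 0.0874] F [-0.4  0.8  0.3] xyaw 0.4 zaxis [ 0.002  0.001 -1.   ]
shift tool [-0.0028 -0.0061  0.0224]
rot z 0.4
[0.49867255 0.22690391 0.047     ] [0.5107438  0.14685819 0.07      ]
start_top {'location': [296.7, 296.3], 'score': 0.76} [0.49756452 0.2272683  0.057     ]
stop_top {'location': [484.2, 298.2], 'score': 0.7} [0.50430216 0.14271037 0.072     ]
```

```bash
python3 -m creep '[{"translation":[-0.003,-0.005,0],"rot":[0,0,0],"jaw":0},{"translation":[0,-0.005,0],"rot":[0,0,0],"jaw":0},{"translation":[0,0,0.006],"rot":[0,0,0],"jaw":0},{"translation":[0,0,0.006],"rot":[0,0,0],"jaw":0},{"translation":[0,0,0],"rot":[0,0,0],"jaw":0},{"translation":[0,0,0],"rot":[0,0,0],"jaw":0}]'
python3 -m creep '[{"translation":[0,0,0.002],"rot":[0,0,0],"jaw":0},{"translation":[0,0,0.002],"rot":[0,0,0],"jaw":0},{"translation":[0,0,0.002],"rot":[0,0,0],"jaw":0},{"translation":[0,0,0],"rot":[0,0,0],"jaw":0}]'
```

```text
clock: 10.28
position: [0.496, 0.2247, 0.073]
ee_rot: [3.141, 0.012, -0.002]
force: [-0.0, 0.1, 0.0]
width: 0.001
clock: 10.62
position: [0.4966, 0.225, 0.0676]
ee_rot: [3.142, 0.012, 0.0]
force: [-0.5, -1.1, 3.7]
width: 0.006
```

Contact made at 3.7 N; pressing on.

```bash
python3 -m creep '[{"translation":[0,0,0.0015],"rot":[0,0,0],"jaw":0},{"translation":[0,0,0.0015],"rot":[0,0,0],"jaw":0},{"translation":[0,0,0],"rot":[0,0,0],"jaw":0}]'
python3 -m creep '[{"translation":[0,0,0.001],"rot":[0,0,0],"jaw":0},{"translation":[0,0,0.001],"rot":[0,0,0],"jaw":0},{"translation":[0,0,0],"rot":[0,0,0],"jaw":0}]'
```

```text
clock: 10.87
position: [0.4966, 0.225, 0.0652]
ee_rot: [3.141, 0.012, 0.001]
force: [-2.5, -2.0, 10.3]
width: 0.004
clock: 11.12
position: [0.4968, 0.2251, 0.0648]
ee_rot: [-3.141, -0.012, -0.002]
force: [-7.9, -5.4, 31.4]
width: 0.006
```

```bash
python3 -m creep '[{"translation":[0,0,-0.002],"rot":[0,0,0],"jaw":0},{"translation":[0,0,-0.004],"rot":[0,0,0],"jaw":0},{"translation":[0,0,-0.008],"rot":[0,0,0],"jaw":0},{"translation":[0,0,-0.03],"rot":[0,0,0],"jaw":0},{"translation":[0,0,-0.035],"rot":[0,0,0],"jaw":0},{"translation":[0,0,-0.035],"rot":[0,0,0],"jaw":0},{"translation":[-0.03,0,-0.01],"rot":[0,0,0],"jaw":0},{"translation":[-0.035,0,0],"rot":[0,0,0],"jaw":0},{"translation":[-0.035,0,0],"rot":[0,0,0],"jaw":0},{"translation":[-0.02,0,0],"rot":[0,0,0],"jaw":0},{"translation":[0,0,0],"rot":[0,0,0],"jaw":0},{"translation":[0,0,0],"rot":[0,0,0],"jaw":0}]'
python3 - <<'E'
from h import *
go([.498,.222,.065],0)
a=optics.get_image('top')[:,:,::-1]; cv2.imwrite('pics/t9.png',cv2.resize(a[130:270,200:480],None,fx=2.8,fy=2.8,interpolation=2))
T=info('top')
print([(d['score'],d['location']) for th in('start_top','stop_top','lever_tip') for d in optics.pinpoint('top',th)[:2]])
W=info('wrist');optics.get_image('wrist')
for th,z in [("start_top",.057),("stop_top",.072)]:
    for d in optics.pinpoint('wrist',th)[:2]: print(th,d, onz(W,d['location'],z))
E
```

```text
clock: 12.12
position: [0.3757, 0.2243, 0.1871]
ee_rot: [-3.141, -0.015, -0.001]
force: [1.3, -0.2, 0.6]
width: 0.005
clock 12.12 pos [0.3757 0.2243 0.1871] F [ 1.3 -0.2  0.6] xyaw 0.5 zaxis [ 0.  0. -1.]
shift tool [0.1222 0.0035 0.1222]
rot z 0.5
[(0.73, [228.0, 215.9]), (0.46, [152.5, 360.5]), (0.85, [262.2, 211.5]), (0.95, [390.9, 197.0]), (0.3, [502.6, 177.3])]
stop_top {'location': [457.1, 34.9], 'score': 0.66} [0.50655524 0.14295026 0.072     ]
```

View pics/t9.png

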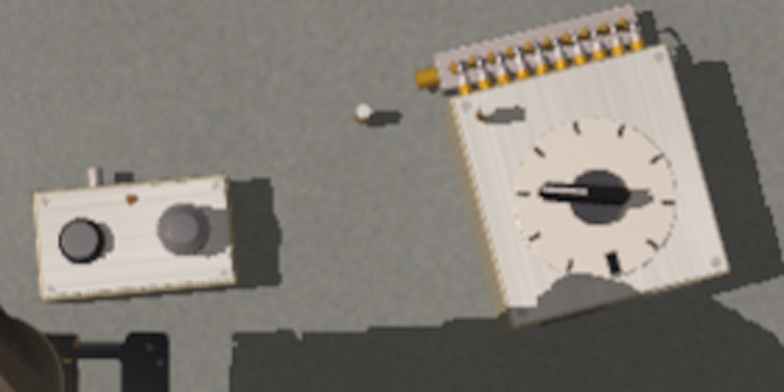

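```bash
python3 -c "
from cell import arm
print(arm.sign_off(), arm.observe()['clock'])"
```

```text
the job is handed in; nothing more can be done
the job is handed in; nothing more can be done
```

I pushed the lever clockwise with the closed fingertips, click by click, until it snapped into the fourth position. Then I pressed the flat start button and let it come up. The job was handed in at about 12.3 s of the 56 s allowed, with the arm clear of everything.

- **Lever:** in the last top picture it points at the third mark clockwise from the wide home mark. From the wrist picture its measured angle was about 89°, against about 87° for that mark. At the start it stood roughly midway between the home mark and the second position instead of on a mark, so that reading disagreed with the description. It did snap cleanly to the third and fourth positions.
- **Start button:** I pressed it only after confirming the lever position. The force rose to 31 N with the fingertips at about 51 mm, which is the fully-down height. I then retracted, and the last top picture shows nothing touching it. I could not read the button's travel directly.
- **Everything else:** I did not touch the stop button. In the top picture the start box and both vials stand where they were at the start. I did not check the rest of the bench again after the press.

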